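Wedge a heat sink flush onto its thermal pad and hold it

ROBOT

A 6-joint arm with a two-finger parallel gripper is mounted at the origin on a cart in front of the work surface, level with it; the furniture and walls round the work are solid. World frame = base frame: x ahead of the robot, y to its left, z up, the work surface at z = 0. Lengths are in m, angles in rad, forces in N, time in s.
With the tool pointing down it reaches from about 0.35 to 0.775 m from the base axis. Payload 5.5 kg.
Tool frame: the origin (TCP) lies midway between the tips of the shut fingers; the grasp point (between the pads) lies 19 mm behind it (ctrl.grip_depth is the distance from the TCP to the grasp point, in m); z points along the fingers, y is the line along which they close (so a half turn about z gives the same grasp; the last joint's range is limited). The gripper opens to 85 mm and grips with 20 to 120 N. Pads are 22 mm wide; open, the fingers measure 114 mm over their backs; the gripper's body (76 mm by 85 mm) begins 54 mm behind the grasp point. The pads swing forward as they close: fully open they stand 13 mm farther back than shut.
Start: joints at [-0.14, 0.313, 0.046, 1.304, 0, 1.431], TCP at [0.575, -0, 0.231] pointing down, gripper open.
Joint ranges: [-2.76, 2.76], [-0.86, 1.69], [-1.03, 1.26], [-2.2, 2.34], [-1.47, 1.5], [-3.14, 3.14]. Speed limits (rad/s): [2.57, 2.57, 3.14, 3.14, 3.14, 3.14].

INTERFACE

Orientations are given as a unit quaternion [w, x, y, z].
In Python, from bench import ctrl gives the robot as it stands. Calls block until the motion is done:
- ctrl.reach(position, orientation): joint-space move of the TCP to a pose.
- ctrl.movel(position, attitude=None, speed=0.15, force_limit=None): straight line of the TCP; attitude=None keeps the orientation; speed is the mean speed in m/s. With force_limit (N) it stops when the force on the tool has changed by that much, and returns True; else False.
- ctrl.move_joints(angles): joint-space move.
- ctrl.move_gripper(opening, f_grip=None): finger opening in m; f_grip is the grip in N (None keeps the last); returns when the fingers have stopped.
- ctrl.dwell(seconds).
- ctrl.solve_ik(position, orientation): joint angles nearest the present ones, or None.
- ctrl.camera(name): name is "scene" or "side" or "wrist"; returns the picture (420x560x3 uint8, red, green, blue); there is no depth.
- ctrl.camera_info(name): a dict with "K" (3x3 intrinsics, pixels), "R" (3x3) and "t" (3): a world point X has camera coordinates R X + t. Camera axes: x right, y down, z forward; pixel columns grow to the right and rows downward; lengths in m; the calibration is good to about 2 mm. The wrist camera is an equidistant fisheye: a pixel r from the principal point sees the ray r / f radians off the axis. A picture is of the moment at which its call begins: read the wrist's pose just before it. camera_info takes no time and is no camera call; for the wrist camera it gives the pose at the moment of the call.
A pose or a line that the arm cannot do raises ctrl.MotionError and nothing moves.
- ctrl.job_done(): hands the job in; it is judged then, once.
Readings, each from a call of its own:
- ctrl.get_t(): time.
- ctrl.get_joint_pos(): joint angles.
- ctrl.get_joint_velocities(): joint speeds.
- ctrl.get_effort(): joint torques, N m.
- ctrl.get_position(): TCP position.
- ctrl.get_tool_rot(): TCP orientation.
- ctrl.get_wrist_force(): force on the tool from outside, world axes, zero at the start.
- ctrl.get_moment(): the same for the moment, N m.
- ctrl.get_opening(): finger opening in m.
- ctrl.get_finger_force(): force on a finger pad.
Only numpy, scipy, OpenCV 4.12 (cv2) and the standard library are available. Lean on these libraries where they do the work, as an engineer would, in place of code of your own. Each camera call takes 0.05 s, during which the arm holds its last target. There are 200 camera calls.

TASK

A heat sink has to be pressed onto the dark thermal pad of its bracket in the taper jig on the wooden board. First put the white wedge with the snapped-off blade into the open metal scrap box, so that nobody clamps with it; then take one of the two whole wedges, set it down on the jig's base plate at the wide end of the gap behind the heat sink and slide it in along the plate, thin end first, until the heat sink sits square and flush on the pad, pressed only by the wedge. Finish while still gripping the wedge and pushing it in firmly, do not let go of it, and leave the tape roll and the circuit boards where they are.

Things in the scene. Friction and masses are not known exactly. Their poses are not given: they have to be found in the camera images.
- jig: Fixed aluminium jig on a 9 mm board; origin under its plate, z up. Plate 10 mm thick, x -54..62, y -72..88 mm. Fence along +x, to z = 56 mm with the bracket; end stop (to z = 36 mm) at the -y end, its face at y = -45 mm. On the -x side an oblique fixed rail, to z = 40 mm: inner face from x = -0.7 at y = -38 to x = -13.2 mm at y = +40 mm (slope 0.16).
- wedge_home (a point): Where the centre of a whole wedge's head comes when the wedge is home: jig x = -5, y = +69, z = 27 mm, axes as the jig's. A wedge at home has this orientation, its straight face on the heat sink's back, its tapered face on the rail, its underside on the plate. It slides there from +y towards -y; a firm push is 10 to 20 N.
- gap_mouth (a point): Wide (+y) end of the gap behind the heat sink, jig x = -3.6, y = +40, z = 27 mm, axes as the jig's. With the sink flush its back is at jig x = +6 mm: the gap is then 19 mm here and 6.7 mm at the other (-y) end, too narrow for the wedge's 8 mm thin end. Off the pad the sink narrows it, so come in parallel to the rail.
- bracket: Steel angle fixed on the jig's fence; same origin and axes as the jig. Its face towards -x carries the dark thermal pad, 2 mm thick, 60 x 38 mm, surface at x = +34 mm, y -45..+15 mm.
- sink_center (a point): Centre of the loose dark finned heat sink: 28 deep (x), 60 long (y), 38 mm high, 0.14 kg, fins towards -x, flat face towards +x, standing on the jig's plate. It starts 1.5 to 3.5 mm off the pad, slightly askew, 1 to 3 mm from the end stop. Flush on the pad its centre is at jig x = +20 mm.
- wedge_1_grip (a point): Centre of the head of a whole white plastic wedge (70 g), 17 mm above its underside; z up. Head 26 (x) x 28 (y) x 34 mm high, parallel sides, gripped across x. Blade 85 mm long, 30 mm high, towards -y: +x face straight at x = +11 mm; other face tapers (slope 0.16), 21.6 mm thick at the head (y = -14), 8 mm at the thin end (y = -99 mm). wedge_1 and wedge_2 are alike: either will do.
- wedge_2_grip (a point): Centre of the head of a whole white plastic wedge (70 g), 17 mm above its underside; z up. Head 26 (x) x 28 (y) x 34 mm high, parallel sides, gripped across x. Blade 85 mm long, 30 mm high, towards -y: +x face straight at x = +11 mm; other face tapers (slope 0.16), 21.6 mm thick at the head (y = -14), 8 mm at the thin end (y = -99 mm). wedge_1 and wedge_2 are alike: either will do.
- wedge_short_grip (a point): Site at the centre of its head, half-way up (17 mm above its underside): a wedge of the same make and head (26 x 28 x 34 mm, blade towards -y), whose blade is snapped off obliquely at about 42 mm, where it is still 15 mm thick. About 50 g. The scrap.
- scrap_box: Open die-cast aluminium box used for scrap, fixed, 89 mm (x) x 118 mm (y), 58 mm high, walls 3 mm, inside 82 x 112 mm, inner floor 3 mm up. Origin: centre of its underside.
- tape_center (a point): Centre of a loose roll of yellow tape, 62 mm wide, 19 mm high, on the bench. A bystander.
- circuit_center (a point): Centre of a small loose blue circuit board, 46 x 68 x 11 mm, on the wooden board behind the jig. A bystander.
Mind the look-alikes: they are no part of the job. What is shaped like the part that bears sink_center but purple or red is not meant.

How it is judged:
By the outcome, as a careful person would: the job done as asked, in the order asked, and still so for the second after the job is handed in, while the arm keeps its last pose, push and grip.
It also fails if it takes over 51 s, if anything falls off the work surface, if the arm or the gripper's body presses on something with over 40 N, if the wrist force passes 120 N, or if a joint passes its speed limit or range.

## Working session

There is one attempt and no reset: what is moved stays moved. The work goes in short steps, each a Python script; the robot and the scene stay as the last script left them, time stands still between calls to the robot, and variables do not carry over. Pictures are saved under pics/ and viewed, at most 10 in all, crops included, and the job is handed in when it is done.

```bash
mkdir -p pics; ls
python3 - <<'E'
from bench import ctrl
import cv2
for n in ["scene","side","wrist"]:
    i=ctrl.camera_info(n); im=ctrl.camera(n)
    cv2.imwrite(f"pics/{n}0.png",im[:,:,::-1]); print(n,{k:v.round(4).tolist() if hasattr(v,'round') else v for k,v in i.items()})
print(ctrl.get_tool_rot(),ctrl.get_t(),ctrl.grip_depth)
E
```

```text
pics
scene {'K': [[493.206, 0.0, 285.8436], [0.0, 493.206, 216.0416], [0.0, 0.0, 1.0]], 'R': [[0.6804, -0.7326, -0.0208], [-0.4408, -0.3863, -0.8102], [0.5855, 0.5604, -0.5858]], 't': [-0.4867, 0.2107, 1.3943]}
side {'K': [[496.0618, 0.0, 271.7652], [0.0, 496.0618, 208.2614], [0.0, 0.0, 1.0]], 'R': [[-0.9079, -0.419, -0.0149], [-0.148, 0.3536, -0.9236], [0.3922, -0.8363, -0.3831]], 't': [0.4703, 0.1913, 1.3473]}
wrist {'K': [[325.1923, 0.0, 282.42], [0.0, 325.1923, 211.9007], [0.0, 0.0, 1.0]], 'R': [[1.0, 0.0008, -0.0019], [0.0012, -0.9648, 0.2628], [-0.0016, -0.2628, -0.9648]], 't': [-0.575, -0.0346, 0.3781]}
[-5.63550846e-04  7.07117441e-01  7.07095758e-01 -4.43179784e-04] 0.15 0.0187
```

View pics/scene0.png

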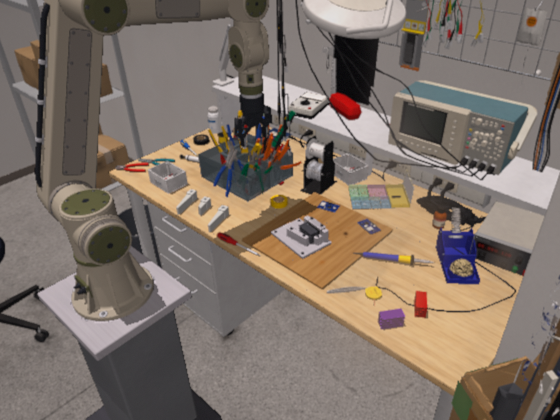

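View pics/side0.png

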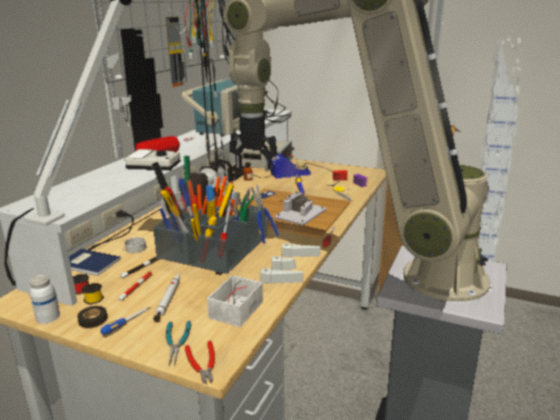

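View pics/wrist0.png

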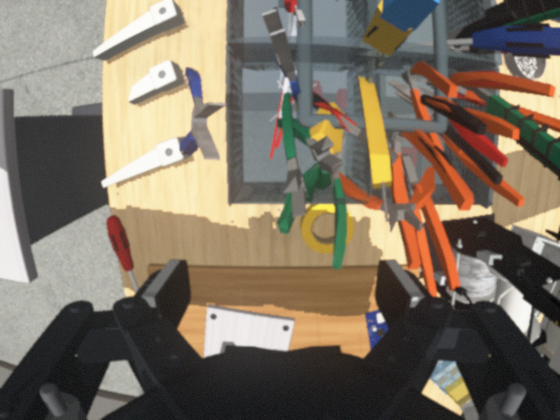

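The wrist view shows three white wedges: heads at (165,14), (165,75) and (175,150), and the middle one is snapped. The jig plate starts at (248,330). The metal box is at scene (168,177) and side (235,300). Next I'll write a helper and get enlarged crops.

```bash
cat > h.py <<'E'
import numpy as np, cv2
from bench import ctrl
def ray(n,uv,info=None):
    i=info or ctrl.camera_info(n); K=np.array(i["K"]);R=np.array(i["R"]);t=np.array(i["t"])
    x=(uv[0]-K[0,2])/K[0,0]; y=(uv[1]-K[1,2])/K[1,1]
    if n=="wrist":
        r=np.hypot(x,y); d=np.array([x/r*np.sin(r),y/r*np.sin(r),np.cos(r)]) if r>1e-9 else np.array([0,0,1.])
    else: d=np.array([x,y,1.])
    return -R.T@t, R.T@d
def px(n,uv,z,info=None):
    c,d=ray(n,uv,info); return c+d*(z-c[2])/d[2]
def proj(n,X,info=None):
    i=info or ctrl.camera_info(n); K=np.array(i["K"]);p=np.array(i["R"])@np.asarray(X)+np.array(i["t"])
    if n=="wrist":
        r=np.hypot(p[0],p[1]);th=np.arctan2(r,p[2]);x,y=p[0]/r*th,p[1]/r*th
    else: x,y=p[0]/p[2],p[1]/p[2]
    return np.array([K[0,0]*x+K[0,2],K[1,1]*y+K[1,2]])
def quat(yaw):
    # tool down, tool y axis (closing) along world direction yaw
    from scipy.spatial.transform import Rotation as Ro
    y=np.array([np.cos(yaw),np.sin(yaw),0]);z=np.array([0,0,-1.]);x=np.cross(y,z)
    q=Ro.from_matrix(np.c_[x,y,z]).as_quat(); return q[[3,0,1,2]]
def shot(n,name):
    i=ctrl.camera_info(n);im=ctrl.camera(n)[:,:,::-1].copy();cv2.imwrite(f"pics/{name}.png",im);np.save(f"pics/{name}.npy",i,allow_pickle=True);return im,i
def crop(im,x0,y0,x1,y1,s,name): cv2.imwrite(f"pics/{name}.png",cv2.resize(im[y0:y1,x0:x1],None,fx=s,fy=s,interpolation=cv2.INTER_CUBIC))
E
python3 - <<'E'
from h import *
np.set_printoptions(precision=4,suppress=True)
for p in [(165,14),(165,75),(175,150)]: print(p,px("wrist",p,.034))
for p in [(207,306),(294,318)]: print('jig',px("wrist",p,.019))
print('box',px("scene",(168,172),.058),px("side",(237,290),.058))
print('jig',px("scene",(302,236),.019))
s=cv2.imread("pics/scene0.png");d=cv2.imread("pics/side0.png");w=cv2.imread("pics/wrist0.png")
a=cv2.resize(s[150:290,140:400],(780,420),interpolation=cv2.INTER_CUBIC)
cv2.imwrite("pics/c1.png",a)
E
```

```text
(165, 14) [0.4472 0.1972 0.034 ]
(165, 75) [0.4494 0.1258 0.034 ]
(175, 150) [0.4593 0.0431 0.034 ]
jig [ 0.478 -0.156  0.019]
jig [ 0.5902 -0.1718  0.019 ]
box [0.4435 0.3356 0.058 ] [0.4451 0.3568 0.058 ]
jig [ 0.5206 -0.2506  0.019 ]
```

View pics/c1.png

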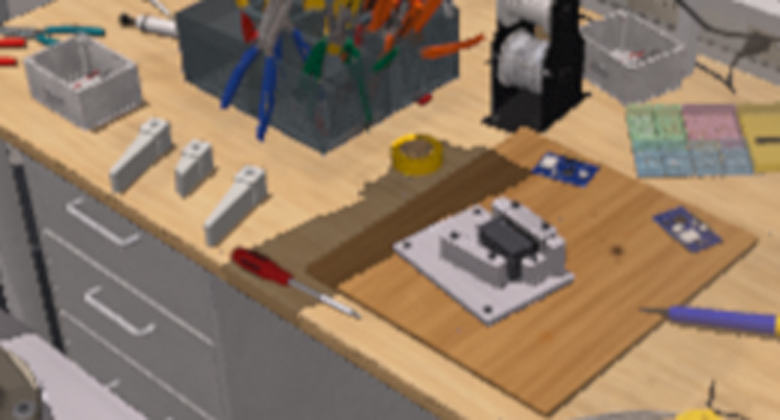

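The crop shows wedges with heads at crop (152,130), (197,150) and (250,180); the middle stub at wrist (152,82) is the snapped one. The metal box is at crop (85,80). The other box, at crop (635,50), is clear plastic and far away, so it isn't meant. The jig is at crop (485,255), with the dark sink at (510,235). The purple and red blocks are look-alikes. I'll go around the tool box and look from above the stub.

Run:
```python
from h import *
np.set_printoptions(precision=4,suppress=True)
for a,b in [((212,155),(228,185)),((192,72),(222,172))]:
    c1,d1=ray("wrist",a);
    i=np.load("pics/x.npy",allow_pickle=True) if 0 else None
    c2,d2=ray("scene",b)
    s=np.linalg.lstsq(np.c_[d1,-d2],c2-c1,rcond=None)[0];print('pliers',c1+s[0]*d1,c2+s[1]*d2)
q=quat(np.radians(110))
ctrl.movel([.44,0,.231],speed=.25)
ctrl.reach([.435,.126,.23],q)
print(ctrl.get_joint_pos(),ctrl.get_position(),ctrl.get_t())
shot("wrist","w1")
```

```text
pliers [0.513  0.0413 0.0898] [0.4943 0.0582 0.0925]
pliers [0.5046 0.111  0.121 ] [0.5108 0.1039 0.118 ]
[ 0.1042  0.079  -0.2499  1.2423 -0.0001 -0.2439] [0.4355 0.126  0.2298] 2.2917
```

View pics/w1.png

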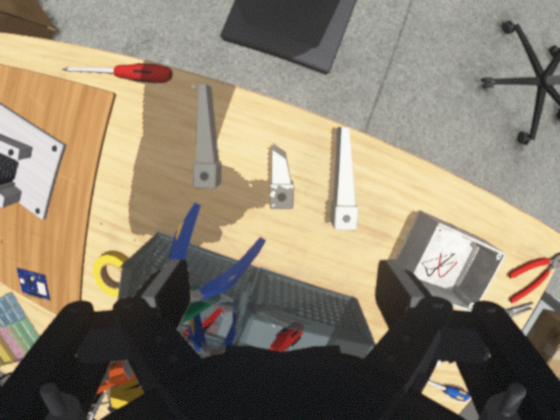

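The heads appear at A (205,175), short (282,196) and B (345,217), and the box rim corners at (423,211), (503,252) and (468,312). The stub at (282,180) clearly has an oblique snapped blade. The blue pliers stick out at about x=0.5 and z=0.1.

Run:
```python
from h import *
np.set_printoptions(precision=4,suppress=True)
im=cv2.imread("pics/w1.png"); i=np.load("pics/w1.npy",allow_pickle=True).item()
for n,c in dict(A=[(194,163),(217,163),(216,188),(194,187)],S=[(270,184),(293,183),(294,208),(271,208)],B=[(333,206),(355,205),(357,228),(336,228)]).items():
    P=np.array([px("wrist",p,.034,i) for p in c]); print(n,P.mean(0),[np.linalg.norm(P[k]-P[(k+1)%4]).round(4) for k in range(4)])
for n,a,b in [("A",(197,86),(209,86)),("S",(272,147),(287,157)),("B",(341,128),(350,128))]: print(n,'tip',px("wrist",a,.03,i),px("wrist",b,.03,i))
for p in [(423,211),(503,252),(468,312)]: print('box',px("wrist",p,.058,i))
crop(im,180,70,380,250,3.3,"c2")
```

```text
A [0.4504 0.043  0.034 ] [np.float64(0.0254), np.float64(0.0271), np.float64(0.0246), np.float64(0.0262)]
S [0.4438 0.1281 0.034 ] [np.float64(0.0243), np.float64(0.0273), np.float64(0.0247), np.float64(0.0262)]
B [0.442  0.2013 0.034 ] [np.float64(0.0244), np.float64(0.0266), np.float64(0.0239), np.float64(0.0254)]
A tip [0.3625 0.0029 0.03  ] [0.3588 0.0155 0.03  ]
S tip [0.3988 0.1006 0.03  ] [0.4034 0.119  0.03  ]
B tip [0.3543 0.1616 0.03  ] [0.3507 0.1706 0.03  ]
box [0.4019 0.273  0.058 ]
box [0.4088 0.4083 0.058 ]
box [0.4982 0.4042 0.058 ]
```

View pics/c2.png

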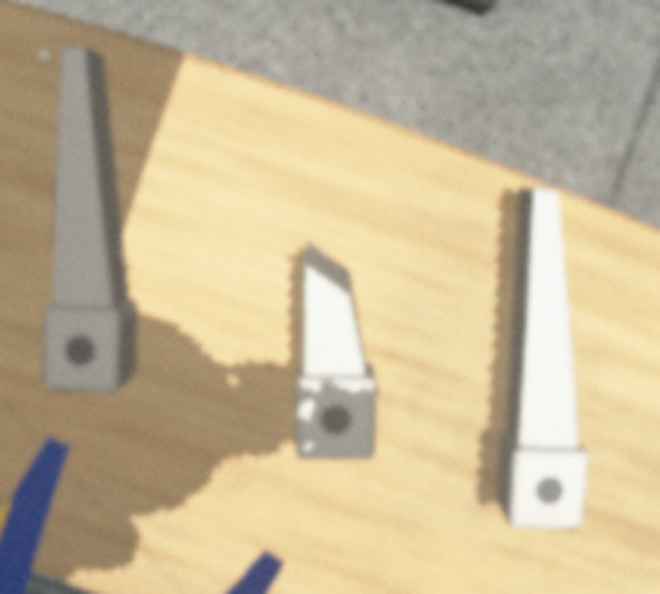

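The crop confirms it: A and B are whole and the middle one is the snapped stub. I'll compute the yaws, then pick the stub.

```bash
cat >> h.py <<'E'
def yawof(n,a,b,z,info):  # a at head, b at tip on straight top edge -> wedge yaw (local -y along a->b)
    d=(px(n,b,z,info)-px(n,a,z,info)); return np.arctan2(d[1],d[0])+np.pi/2
E
python3 - <<'E'
from h import *
np.set_printoptions(precision=4,suppress=True)
i=np.load("pics/w1.npy",allow_pickle=True).item()
f=lambda x,y:(180+x/3.3,70+y/3.3)
Y={}
for n,a,b in [("A",(50,305),(62,50)),("S",(301,378),(305,262)),("B",(519,450),(532,190))]:
    Y[n]=yawof("wrist",f(*a),f(*b),.03,i); print(n,np.degrees(Y[n])-360)
print('box z0',px("wrist",(423,211),.0,i))
y=Y["S"]-2*np.pi+np.pi
print(np.degrees(y))
ctrl.move_gripper(.05,40)
q=quat(y)
ctrl.movel([.4438,.1281,.09],q,speed=.2)
print(ctrl.movel([.4438,.1281,.007],q,speed=.08,force_limit=15))
ctrl.move_gripper(.0,40)
print(ctrl.get_opening(),ctrl.get_finger_force(),ctrl.get_position(),ctrl.get_t())
ctrl.movel([.4438,.1281,.13],speed=.2)
print(ctrl.get_opening(),ctrl.get_wrist_force())
ctrl.reach([.435,.30,.20],quat(np.pi))
print(ctrl.get_joint_pos(),ctrl.get_t()); shot("wrist","w2")
E
```

```text
A -434.05643433482606
S -432.280435766236
B -431.1590334771098
box z0 [0.407  0.3043 0.    ]
-252.28043576623597
False
0.025320357280070857 39.50370132923126 [0.4445 0.1282 0.0076] 5.15
0.02546674756275465 [-0.7331 -0.1035 -0.8319]
[ 0.4515  0.236  -0.1389  1.1988 -0.0004 -1.1176] 6.8
```

View pics/w2.png

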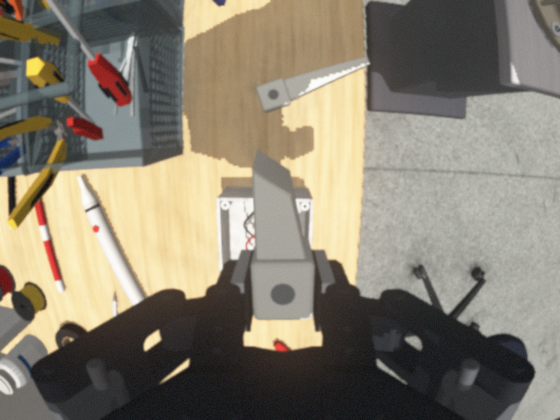

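The stub is held at image (283,290), and the box rim's -y edge runs (218,197)-(312,197), axis-aligned.

Run:
```python
from h import *
np.set_printoptions(precision=4,suppress=True)
i=np.load("pics/w2.npy",allow_pickle=True).item()
a=px("wrist",(218,198),.058,i);b=px("wrist",(312,198),.058,i);print(a,b)
d=a-b; th=np.arctan2(d[1],d[0]); u=np.array([np.cos(th),np.sin(th)]);v=np.array([-u[1],u[0]])
c=(a+b)[:2]/2+v*.059; print('box',c,np.degrees(th),np.linalg.norm(d))
p=c+v*.022
q=quat(np.pi+th)
ctrl.movel([*p,.16],q,speed=.2)
print('F',ctrl.movel([*p,.035],q,speed=.12,force_limit=12),ctrl.get_position())
ctrl.move_gripper(.042)
ctrl.movel([*p,.16],speed=.25)
print(ctrl.get_wrist_force(),ctrl.get_t())
ctrl.reach([*(c+[-.01,-.07]),.2],quat(np.pi*.8))
im,_=shot("wrist","w3"); 
print(ctrl.get_t())
```

```text
[0.4928 0.2965 0.058 ] [0.4082 0.2967 0.058 ]
box [0.4507 0.3556] -0.17800583513349263 0.08457634878326115
F False [0.4514 0.3779 0.0359]
[-0.4706 -0.0396 -0.7398] 9.5917
10.175
```

View pics/w3.png

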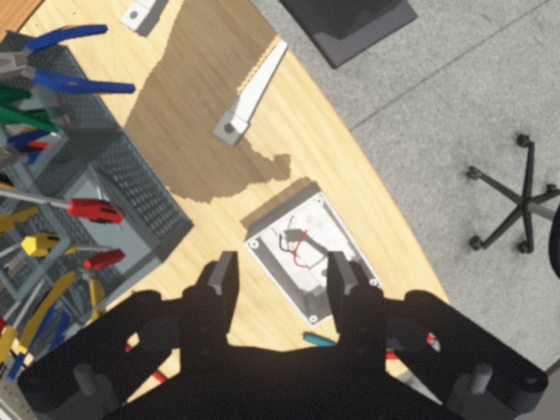

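The stub lies in the box at (305,250). Next I'll pick whole wedge B and look at the jig from beyond its +y end.

Run:
```python
from h import *
np.set_printoptions(precision=4,suppress=True)
i=np.load("pics/w3.npy",allow_pickle=True).item()
print(px("wrist",(229,126),.034,i))
q=quat(np.radians(-71.2+180))
p=[.442,.2013]
ctrl.move_gripper(.05,60)
ctrl.reach([*p,.09],q)
print(ctrl.movel([*p,.007],q,speed=.1,force_limit=15))
ctrl.move_gripper(.0,80)
print(ctrl.get_opening(),ctrl.get_finger_force(),ctrl.get_position())
ctrl.movel([*p,.17],speed=.25)
ctrl.movel([.42,-.05,.22],speed=.3)
ctrl.reach([.51,-.10,.22],quat(np.radians(172)))
print(ctrl.get_opening(),ctrl.get_joint_pos(),ctrl.get_t()); im,_=shot("wrist","w4")
crop(im,130,0,430,330,1.8,"w4c")
```

```text
[0.4422 0.2014 0.034 ]
False
0.02420111023419142 78.70209217071533 [0.4428 0.2016 0.008 ]
0.024752627527558215 [-0.3464  0.2099 -0.1198  1.2422  0.0001 -1.7781] 15.225
```

View pics/w4c.png

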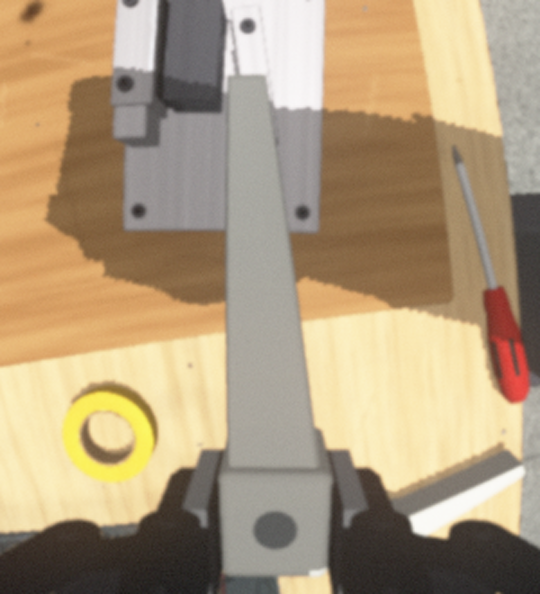

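The crop shows the plate's +y corners at (124,231) and (318,231), the rail top at about (250,40), and the sink at (195,50). I'll fit the jig pose from the plate edges (grey against wood).

```bash
cat >> h.py <<'E'
from scipy.optimize import least_squares
def fitjig(im,i,x0):
    sat=cv2.GaussianBlur(im,(3,3),0).astype(float); sat=(sat[:,:,2]-sat[:,:,0])/(sat.sum(2)+30)
    def W(p,X,z=.019): c,s=np.cos(p[2]),np.sin(p[2]);return np.array([p[0]+c*X[0]-s*X[1],p[1]+s*X[0]+c*X[1],z])
    E=[((k,88),(0,1)) for k in list(range(-50,-16,3))+list(range(20,60,3))]+[((-54,k),(-1,0)) for k in range(-66,86,4)]+[((62,k),(1,0)) for k in range(50,86,4)]
    p=np.array(x0,float)
    for it in range(4):
        ms=[]; w=[10,6,4,4][it]
        for X,n in E:
            X=np.array(X)/1e3;n=np.array(n); t=np.arange(-w,w+.1,.25)/1e3
            uv=np.array([proj("wrist",W(p,X+n*tt),i) for tt in t],np.float32)
            if uv.min()<2 or uv[:,0].max()>557 or uv[:,1].max()>417: continue
            v=cv2.remap(sat.astype(np.float32),uv[:,0].reshape(1,-1),uv[:,1].reshape(1,-1),cv2.INTER_LINEAR)[0]
            k=6; g=v[2*k:]-v[:-2*k]; j=g.argmax()
            if g[j]>.04: ms.append((X,n,t[j+k]))
        if len(ms)<6: print('few',len(ms));break
        def res(q):
            return [((np.linalg.inv([[np.cos(q[2]),-np.sin(q[2])],[np.sin(q[2]),np.cos(q[2])]])@(W(p,X+n*d)[:2]-q[:2])-X)@n)*1e3 for X,n,d in ms]
        r=least_squares(res,p,loss='soft_l1',f_scale=.5,x_scale=[1e-3,1e-3,1e-2]); p=r.x
    rr=np.array(res(p)); print('fit',p,np.degrees(p[2]),len(ms),'mad',np.median(abs(rr)),[(n,(sum(1 for m in ms if m[1][0]==n[0] and m[1][1]==n[1]))) for n in [(0,1),(-1,0),(1,0)]])
    return p
E
python3 - <<'E'
from h import *
np.set_printoptions(precision=4,suppress=True)
im=cv2.imread("pics/w4.png"); i=np.load("pics/w4.npy",allow_pickle=True).item()
f=lambda x,y:(130+x/1.8,y/1.8)
a=px("wrist",f(124,231),.019,i);b=px("wrist",f(318,231),.019,i);print(a,b,np.linalg.norm(a-b))
d=a-b;th=np.arctan2(d[1],d[0]);c,s=np.cos(th),np.sin(th);o=(a+b)[:2]/2-np.array([c*.004-s*.088,s*.004+c*.088]);print(o,np.degrees(th))
p=fitjig(im,i,[*o,th])
# look again nearer
R=np.array([[np.cos(p[2]),-np.sin(p[2])],[np.sin(p[2]),np.cos(p[2])]])
ctrl.movel([*(p[:2]+R@[-.005,.125]),.2],quat(np.pi+p[2]),speed=.2)
im,i=shot("wrist","w5"); fitjig(im,i,p)
for v in [.115,.095]:
  ctrl.movel([*(p[:2]+R@[-.025,v]),.19],quat(np.pi+p[2]),speed=.2)
  im,i=shot("wrist","w6_%d"%(v*1e3)); fitjig(im,i,p)
print(ctrl.get_t(),ctrl.get_position())
E
```

```text
[ 0.5893 -0.1759  0.019 ] [ 0.4763 -0.1584  0.019 ] 0.114361815275788
[ 0.5154 -0.2535] -8.827857146454935
fit [ 0.5149 -0.2526 -0.1672] -9.578256177905349 62 mad 0.2500000000000002 [((0, 1), 19), ((-1, 0), 34), ((1, 0), 9)]
fit [ 0.515  -0.2529 -0.1666] -9.547410003965782 72 mad 0.2499999999999898 [((0, 1), 25), ((-1, 0), 38), ((1, 0), 9)]
fit [ 0.5148 -0.253  -0.1683] -9.642423546992244 66 mad 0.24999999999994124 [((0, 1), 19), ((-1, 0), 38), ((1, 0), 9)]
fit [ 0.5149 -0.2531 -0.1656] -9.48758756551978 66 mad 3.8163916471489756e-14 [((0, 1), 19), ((-1, 0), 38), ((1, 0), 9)]
16.3 [ 0.5067 -0.1547  0.1905]
```

```bash
cat >> h.py <<'E'
P=np.array([.5149,-.2530]);TH=-.1668
RJ=np.array([[np.cos(TH),-np.sin(TH)],[np.sin(TH),np.cos(TH)]])
Q=quat(np.pi+TH)
def J(x,y): return P+RJ@np.array([x,y])/1e3
def line(y,off=1.): return -5-.16*(y-69)+off   # head x when parallel to rail
def injig(): X=np.array(ctrl.get_position());return np.r_[RJ.T@(X[:2]-P)*1e3,X[2]*1e3]
def fj(): F=np.array(ctrl.get_wrist_force());return np.r_[RJ.T@F[:2],F[2]]
E
python3 - <<'E'
from h import *
np.set_printoptions(precision=4,suppress=True)
i=np.load("pics/w4.npy",allow_pickle=True).item()
t=px("wrist",(130+110/1.8,432/1.8),.015,i);print('tape',t,RJ.T@(t[:2]-P)*1e3)
h=145
ctrl.movel([*J(line(h,1.5),h),.15],Q,speed=.15)
ctrl.movel([*J(line(h,1.5),h),.045],Q,speed=.12)
print(injig(),fj(),'want',line(h,1.5))
print(ctrl.movel([*J(line(h,1.5),h),.0225],Q,speed=.02,force_limit=4))
print(injig(),fj(),ctrl.get_t())
im,_=shot("wrist","w7"); crop(im,130,0,430,330,1.8,"w7c")
E
```

```text
tape [ 0.6242 -0.0523  0.015 ] [ 74.4664 216.1023]
[-14.9552 144.7233  45.7753] [ 0.2261 -0.6409 -0.6735] want -15.66
True
[-15.8199 145.1981  26.4695] [-0.8695  1.404   5.637 ] 18.7667
```

View pics/w7c.png

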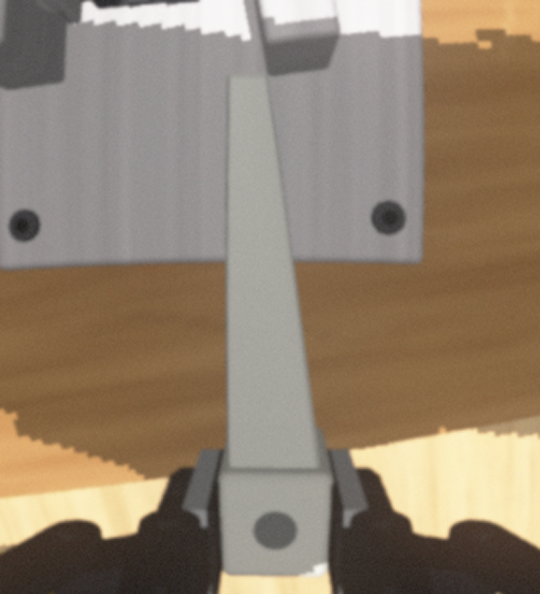

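The crop shows the wedge tip at (229..267,77), right in front of the rail's end: its top edge is at (262,22) and its foot at (268,75). I'll check the lateral clearance numerically.

Run:
```python
from h import *
np.set_printoptions(precision=2,suppress=True)
i=np.load("pics/w7.npy",allow_pickle=True).item(); im=cv2.imread("pics/w7.png")
f=lambda x,y:(130+x/1.8,y/1.8)
g=lambda uv,z: RJ.T@(px("wrist",f(*uv),z,i)[:2]-P)*1e3
print('rail foot',g((268,75),.019),'rail top',g((262,22),.049))
print('tip L,R',g((229,77),.048),g((267,77),.048),'head corners',g((220,470),.052),g((332,470),.052),g((220,574),.052),g((328,574),.052))
fitjig(im,i,[*P,TH])
```

```text
rail foot [-13.37  39.4 ] rail top [-12.43  35.4 ]
tip L,R [-5.71 47.4 ] [-13.47  47.52] head corners [ -3.19 130.77] [-27.62 130.76] [ -2.17 158.11] [-27.8  158.09]
fit [ 0.52 -0.25 -0.17] -9.456721432193874 51 mad 0.2500000000000002 [((0, 1), 25), ((-1, 0), 17), ((1, 0), 9)]
```

The clearance is about 1 mm at the rail, as intended. I'll slide in parallel to the rail.

Run:
```python
from h import *
np.set_printoptions(precision=2,suppress=True)
z=.0267
for y,off,v,fl in [(120,1.8,.04,10),(90,1.5,.04,10),(80,1.0,.03,12),(74,.6,.02,14)]:
    r=ctrl.movel([*J(line(y,off),y),z],Q,speed=v,force_limit=fl)
    print(y,r,injig(),'wantx',line(y,off),fj(),ctrl.get_opening(),ctrl.get_t())
    if r: break
```

```text
120 False [-10.98 119.51  26.82] wantx -11.36 [0.53 0.61 4.15] 0.02469188300296385 19.6167
90 False [-6.96 90.82 26.99] wantx -6.859999999999999 [-0.25  3.48  6.66] 0.024493436831550353 20.525
80 False [-6.07 80.91 27.  ] wantx -5.76 [-0.93  3.66  7.8 ] 0.024709800279220432 21.0083
74 False [-5.6  75.16 27.  ] wantx -5.2 [-1.5   5.03  7.73] 0.024848455909648164 21.4583
```

Run:
```python
from h import *
np.set_printoptions(precision=2,suppress=True)
z=.0267
for y in [71,69,68,67,66,65,64,63]:
    r=ctrl.movel([*J(-5,y),z],Q,speed=.02)
    ctrl.dwell(.15); F=fj()
    print(y,r,injig(),F,ctrl.get_t())
    if F[1]>13: break
```

```text
71 False [-5.25 72.26 27.02] [-1.51  5.05  7.8 ] 21.9083
69 False [-5.12 70.56 27.  ] [0.12 5.82 7.38] 22.3083
68 False [-5.2  70.42 26.99] [-0.01  9.25  8.06] 22.7083
67 False [-5.24 70.09 27.01] [ 0.44 11.7   9.27] 23.1083
66 False [-5.38 69.77 26.96] [-0.16 13.64  9.95] 23.5083
```

Run:
```python
from h import *
np.set_printoptions(precision=2,suppress=True)
for y in [65,64.3]:
    ctrl.movel([*J(-5,y),.0267],Q,speed=.02); ctrl.dwell(.4); print(y,injig(),fj(),ctrl.get_opening())
ctrl.dwell(1); print(injig(),fj(),ctrl.get_finger_force(),ctrl.get_t())
# dark sink / light pad gap check: brightness profile along jig x over sink top edge near pad
im,i=shot("wrist","w8"); g=cv2.cvtColor(im,cv2.COLOR_BGR2GRAY)
for y in (-38,-25,-12,0,12):
    print(y,[int(g[tuple(np.clip(np.round(proj("wrist",[*J(x,y),.057],i)).astype(int)[::-1],0,[419,559]))]) for x in np.arange(0,44,2)], proj("wrist",[*J(34,y),.057],i))
```

```text
65 [-5.4  69.45 26.98] [ 0.87 15.07 10.76] 0.024885049005230434
64.3 [-5.42 69.24 27.02] [-0.37 17.95  9.96] 0.02473273875399867
[-5.45 69.28 27.  ] [ 0.66 16.66 10.38] 79.68066573143005 25.8083
-38 [243, 243, 242, 86, 81, 79, 73, 71, 70, 70, 70, 70, 66, 68, 69, 62, 71, 44, 47, 82, 133, 131] [174.84  17.77]
-25 [177, 175, 179, 67, 75, 70, 68, 68, 66, 66, 66, 62, 63, 64, 64, 66, 63, 45, 56, 80, 133, 132] [173.59  51.52]
-12 [175, 175, 174, 61, 67, 69, 65, 64, 62, 65, 63, 61, 61, 59, 63, 62, 65, 39, 49, 78, 132, 133] [173.14  86.89]
0 [176, 174, 175, 63, 67, 67, 64, 66, 61, 63, 63, 61, 63, 64, 62, 66, 64, 50, 53, 83, 131, 133] [173.5  120.33]
12 [173, 175, 174, 65, 69, 70, 67, 67, 66, 61, 65, 65, 65, 64, 68, 68, 64, 45, 61, 80, 136, 137] [174.61 153.85]
```

The sink's back edge lies at jig x of about 5–6 mm along its whole length, and its front meets the pad evenly, so it is square and flush. The wedge is home (y about 69) with a steady push of about 17 N.

```bash
python3 -c "
from bench import ctrl
print(ctrl.job_done())"
```

```text
the job is handed in; nothing more can be done
None
```

I handed the job in at about 26 s. The snapped wedge is in the scrap box. A whole wedge is home in the jig, still gripped and pushed in with about 17 N, and edge readings show the heat sink square and flush on its pad.

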